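# Shut the drawer of nuts

## Robot

A 6-joint arm with a two-finger parallel gripper is mounted at the origin on the work surface. World frame = base frame: x ahead of the robot, y to its left, z up, the work surface at z = 0. Lengths are in m, angles in degrees, forces in N, time in s.
With the tool pointing down it reaches from about 0.3 to 0.75 m from the base axis. Payload 8.5 kg.
Tool frame: the origin (TCP) lies at the very end of the fingers, on their centre line; the grasp point (between the pads) lies 19 mm behind it (env.grasp_offset is the distance from the TCP to the grasp point, in m); y points along the fingers, z is the direction in which the jaws open and shut, and the axes are right-handed (so a half turn about y gives the same grasp; the last joint's range is limited). The gripper opens to 85 mm and grips with 20 to 120 N. Pads are 22 mm wide; open, the fingers measure 114 mm over their backs; the gripper's body (76 mm by 85 mm) begins 54 mm behind the grasp point. The pads swing forward as they close: fully open they stand 13 mm farther back than shut.
Start: joints at [61.862, 21.807, 74.336, -0, 83.858, -12.336], TCP at [0.15, 0.529, 0.231] pointing down, gripper open.
Joint ranges: [-178.18, 178.18], [-50.72, 133.34], [12.68, 142.11], [-81.47, 261.47], [9.98, 163.14], [-165.26, 165.26]. Speed limits (degrees/s): [136.94, 136.94, 180, 180, 180, 180].

## Interface

Orientations are given as a 3x3 rotation matrix whose columns are the frame's x, y, z axes.
In Python, from rig import env gives the robot as it stands. The module is installed in compiled form; this text tells all that it offers.
- The arm moves only by the shell command python3 -m pendant 'ROWS' [FORCE]. ROWS is JSON, a list of rows, each a list of 3 entries, a list of its own where there are three numbers: the shift along the world's x, y, z as a fraction of full scale, then the turn about the world's z as a fraction of full scale, then the opening, from 0 (shut) to 1 (fully open). A call has 1 to 12 rows; each row shifts and turns the commanded pose from where the row before left it; what a row does not reach is not made up. Full scale, the value 1, is 30 mm for a shift and 5 degrees for a turn. A row lasts 1/12 s, in which the tool goes at most 41.7 mm and 7.16 degrees, less where a joint would pass 70% of its speed; a pose out of reach is approached as far as the arm can. A call with a number of a shift or a turn outside -1 to 1 is refused whole. A call with a gripper value outside its range is refused whole. The fingers move at their own pace and stop on an object; FORCE is the grip in N (left out, the last holds). Time passes only in rows, so rows that do not move let the fingers close. It gives the time, the measured TCP pose, the force and the opening at its end, in the units of the state.
- env.observe(): the state, without advancing time (a new reading comes with each control period).
- env.get_image(name): name is "side" or "top"; returns (picture, depth): 420x560x3 uint8, red, green, blue; 420x560 float32, m along the optical axis (not along the pixel's ray), 0 where there is no reading.
- env.camera_model(name): a dict with "camera_matrix" (3x3 intrinsics, pixels), "R" (3x3) and "t" (3): a world point X has camera coordinates R X + t. Camera axes: x right, y down, z forward; pixel columns grow to the right and rows downward; lengths in m; the calibration is good to about 2 mm. A picture is of the moment at which its call begins. camera_model takes no time and is no camera call.
- env.close_job(): hands the job in, once; it reports no verdict.
The state is a dict: "time_s": time; "q": joint angles; "qvel": joint speeds; "joint_efforts": joint torques, N m; "position": TCP position; "tool_rot": TCP orientation; "ft_force": force on the tool from outside, world axes, zero at the start; "wrist_torque": the same for the moment, N m; "grip_width": finger opening in m.
Only numpy, scipy, OpenCV 4.12 (cv2) and the standard library are available. Lean on these libraries where they do the work, as an engineer would, in place of code of your own. Each camera call takes 0.05 s, during which the arm holds its last target.

## Task

Two small drawer units stand on the workbench, both with their drawer pulled open. Push the drawer that holds the big steel hex nuts fully home, until it clicks into its detent and stays shut. Leave the drawer of wooden dowels open just as it is, and let go when done.

Things in the scene. Friction and masses are not known exactly. Their poses are not given: they have to be found in the camera images.
- nut_drawer (a joint): Opening of the drawer to shut, which holds big steel hex nuts (36 mm across, 18 mm high): 0 = home, at most 0.13 m; starts 0.07 to 0.11. It slides level with 1 to 2 N of friction. A sprung detent resists over the last 21 mm with about 4 N more; under about 6 mm open it pulls the drawer in by itself and holds it at 0, against a hard stop.
- nut_tab (a point): Middle of the front face of that drawer's grey pull tab, 80 mm above the bench; moves with the drawer. x points straight into the unit (the way to push), y along the front, z up. The tab is 70 mm wide, 14 mm high and stands 16 mm proud of the drawer's flat grey front panel, which is 138 mm wide and reaches from 6 to 92 mm above the bench.
- dowel_drawer (a joint): Opening of the other drawer, which holds wooden dowels (16 mm thick, 115 mm long, lying crosswise); same meaning; starts 0.07 to 0.11 and is to be left so. Its unit is identical: a white shell with a clear top, fixed to the bench, 200 mm deep, 150 mm wide, 100 mm high, open in front. When a drawer is home its panel stands 2 mm, its tab 18 mm out of the shell.
- dowel_tab (a point): Middle of the front face of the dowel drawer's pull tab; axes and sizes as for the nut drawer. Either unit may be the left one; both face roughly towards the robot.

How it is judged (in metres and radians):
At the end, for the whole second after the job is handed in: The nut drawer is home at its detent (less than 6 mm open) and at rest, and the dowel drawer is within 15 mm of where it stood (value of joint nut_drawer below 0.006 m and velocity of joint nut_drawer between -0.01 and 0.01 m/s and distance of dowel_tab from where it was at the start of the episode below 0.015 m); the robot touches nothing.
It fails at once if the dowel drawer is pushed or pulled more than 15 mm (distance of dowel_tab from where it was at the start of the episode above 0.015 m).
It also fails if it takes over 29 s, if anything falls off the work surface, if the arm or the gripper's body presses on something with over 40 N, if the wrist force passes 120 N, or if a joint passes its speed limit or range.

## Working session

There is one attempt and no reset: what is moved stays moved. The work goes in short steps, Python scripts to look and compute and a shell command to move; the robot and the scene stay as the last step left them, time stands still between calls to the robot, and variables do not carry over. Pictures are saved under pics/ and viewed, and the job is handed in when it is done.

```bash
mkdir -p pics; python3 - <<'E'
from rig import env
import cv2,numpy as np
for n in("side","top"):
    p,d=env.get_image(n); cv2.imwrite(f"pics/{n}0.png",p[:,:,::-1]); np.savez(f"{n}0.npz",p=p,d=d)
    m=env.camera_model(n); print(n,{k:np.round(v,3).tolist() for k,v in m.items()})
s=env.observe();print(s)
E
```

```text
side {'camera_matrix': [[422.727, 0.0, 277.284], [0.0, 422.727, 212.014], [0.0, 0.0, 1.0]], 'R': [[0.783, -0.622, 0.002], [-0.454, -0.573, -0.682], [0.425, 0.533, -0.731]], 't': [-0.526, 0.35, 0.644]}
top {'camera_matrix': [[432.745, 0.0, 270.096], [0.0, 432.745, 205.767], [0.0, 0.0, 1.0]], 'R': [[-0.121, -0.993, 0.001], [-0.969, 0.118, -0.217], [0.215, -0.027, -0.976]], 't': [0.055, 0.667, 0.702]}
{'time_s': 0.1, 'q': array([ 6.18626753e+01,  2.18371359e+01,  7.43792671e+01, -6.21839828e-04,
        8.38576993e+01, -1.23359351e+01]), 'qvel': array([-0.03144252, -0.14194168, -0.24017824, -0.07742295, -0.02999791,
       -0.0581253 ]), 'joint_efforts': array([ 4.68736151e-03, -4.49210465e+01, -2.31656349e+01, -1.11056111e-04,
        3.64318243e-03, -1.84466330e-05]), 'position': array([0.14964745, 0.52897898, 0.23078019]), 'tool_rot': array([[ 9.62211628e-01, -6.00399889e-04,  2.72302080e-01],
       [-2.72302612e-01, -1.14557024e-03,  9.62210983e-01],
       [-2.65770208e-04, -9.99999164e-01, -1.26577146e-03]]), 'ft_force': array([ 0.80993775,  0.16378331, -0.1257796 ]), 'wrist_torque': array([-0.03556132, -0.07908116,  0.02563526]), 'grip_width': 0.08503566580842115}
```

View pics/side0.png

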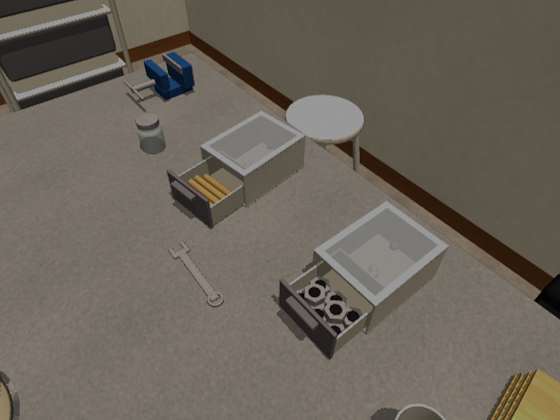

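View pics/top0.png

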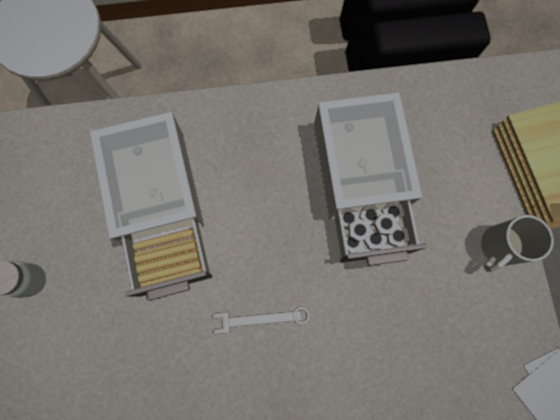

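The side picture shows the nut drawer at about (335,308), with its tab near (302,312), and the dowel drawer at (208,188). In the top picture the nut drawer is the right unit: nuts (375,230), tab (388,257). The dowels are on the left at (167,258). Next I measure the nut drawer's front and the shell's axis.

```bash
cat > h.py <<'E'
import numpy as np
from rig import env
def cloud(n,d):
    m=env.camera_model(n);K=m["camera_matrix"];v,u=np.mgrid[:420,:560]
    c=np.stack([(u-K[0,2])/K[0,0]*d,(v-K[1,2])/K[1,1]*d,d],-1)
    return (c-m["t"])@m["R"]
def ray(n,u,v,z):
    m=env.camera_model(n);K=np.array(m["camera_matrix"]);R=np.array(m["R"]);t=np.array(m["t"])
    o=-R.T@t;r=R.T@np.linalg.inv(K)@[u,v,1];return o+r*(z-o[2])/r[2]
E
python3 - <<'E'
import numpy as np,cv2
from h import *
T=np.load("top0.npz");S=np.load("side0.npz")
ct=cloud("top",T["d"]);cs=cloud("side",S["d"])
f=lambda a:np.round(a,3).tolist()
for nm,(u0,u1,v0,v1) in dict(nut=(305,430,80,275),dow=(80,215,105,305)).items():
    c=ct[v0:v1,u0:u1];z=c[...,2]
    m=((z>.094)&(z<.112)).astype(np.uint8)
    n,l,st,_=cv2.connectedComponentsWithStats(m); k=1+st[1:,4].argmax()
    P=c[l==k][:,:2].astype(np.float32); r=cv2.minAreaRect(P*1000); print(nm,"shell",r, np.median(z[l==k]))
    ang=[]
    print(f(cv2.boxPoints(r)))
# tab points: height 0.078-0.09, top & side
for n,c,(u0,u1,v0,v1) in(("top",ct,(360,415,245,270)),("side",cs,(275,335,280,350))):
    q=c[v0:v1,u0:u1].reshape(-1,3); print(n,np.histogram(q[:,2],bins=np.arange(0,.12,.01)))
print("tab centre ray top z=.087",f(ray("top",388,258,.087)),"side z=.08",f(ray("side",301,312,.08)))
for n in("top","side"):
    im=(T if n=="top" else S)["p"]; a=im[230:275,325:435] if n=="top" else im[270:360,270:380]
    cv2.imwrite(f"pics/z{n}.png",cv2.resize(a[:,:,::-1],None,fx=6,fy=6,interpolation=2))
E
```

```text
nut shell ((746.3270874023438, -213.37139892578125), (201.4164581298828, 151.37391662597656), 0.8546668291091919) 0.10019103804162227
[[644.5009765625, -139.19500732421875], [646.7589721679688, -290.552001953125], [848.1530151367188, -287.5480041503906], [845.89501953125, -136.1909942626953]]
dow shell ((750.4188232421875, 191.26617431640625), (201.37127685546875, 151.09158325195312), 7.815656661987305) 0.09982554984574342
[[640.39501953125, 252.41799926757812], [660.9420166015625, 102.7300033569336], [860.4420166015625, 130.11399841308594], [839.89599609375, 279.802001953125]]
top (array([261,  91,  47,  43,   7,   5,  27,  15, 413, 252,   0]), array([0.  , 0.01, 0.02, 0.03, 0.04, 0.05, 0.06, 0.07, 0.08, 0.09, 0.1 ,
       0.11]))
side (array([362, 209, 477, 344, 619, 106, 112, 143, 618, 250,   0]), array([0.  , 0.01, 0.02, 0.03, 0.04, 0.05, 0.06, 0.07, 0.08, 0.09, 0.1 ,
       0.11]))
tab centre ray top z=.087 [0.551, -0.215, 0.087] side z=.08 [0.553, -0.214, 0.08]
```

```bash
ls pics
```

```text
side0.png
top0.png
zside.png
ztop.png
```

View pics/ztop.png

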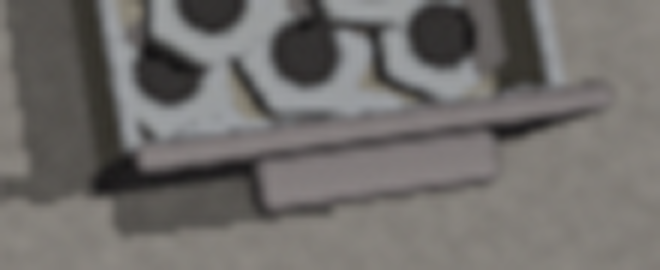

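View pics/zside.png

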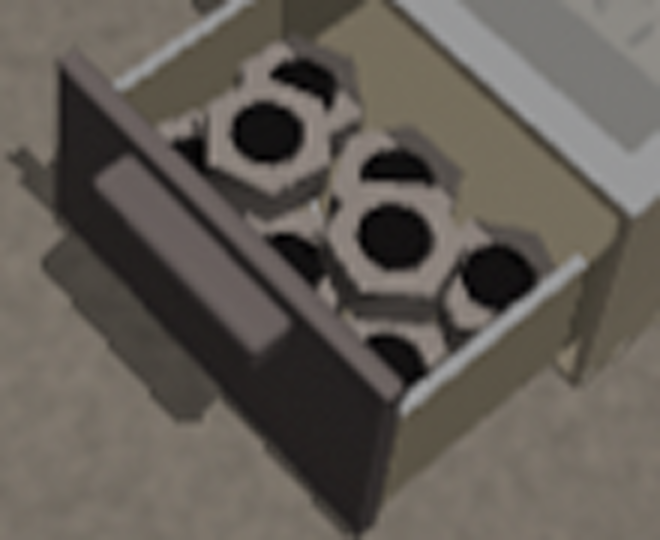

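Both shells come out at 201 x 151 mm with tops at 0.100 m, so the measurements hold. The nut unit's front face is at x≈0.646, y≈-0.215, yaw 0.9°. The tab front should be at x≈0.547, so the drawer is about 0.08 open. I'll shut the fingers, turn the jaws along y and go in front of the tab.

```bash
python3 -c "
from h import *
for u,v in((387,263.5),(369,265),(407.5,259.5)):print(ray('top',u,v,.087))"
python3 -m pendant '[[[0.4,-1,0],0.28,0],[[0.4,-1,0],0.28,0],[[0.4,-1,0],0.28,0],[[0.4,-1,0],0.28,0],[[0.4,-1,0],0.28,0],[[0.4,-1,0],0.28,0],[[0.4,-1,0],0.28,0],[[0.4,-1,0],0.28,0],[[0.4,-1,0],0.28,0],[[0.4,-1,0],0.28,0],[[0.4,-1,0],0.28,0],[[0.4,-1,0],0.28,0]]' 40
python3 -m pendant '[[[0.4,-1,0],0,0],[[0.4,-1,0],0,0],[[0.4,-1,0],0,0],[[0.4,-1,0],0,0],[[0.4,-1,0],0,0],[[0.4,-1,0],0,0],[[0.4,-1,0],0,0],[[0.4,-1,0],0,0],[[0.4,-1,0],0,0],[[0.4,-1,0],0,0],[[0.4,-1,0],0,0],[[0,0,0],0,0]]'
```

```text
[ 0.54165736 -0.21194202  0.087     ]
[ 0.54287109 -0.18098509  0.087     ]
[ 0.54411667 -0.24799779  0.087     ]
time_s: 1.1
position: [0.2937, 0.1677, 0.2313]
tool_rot: [[1.0, -0.0, -0.019], [0.019, 0.0, 1.0], [-0.0, -1.0, 0.0]]
ft_force: [0.2, -0.3, 0.1]
grip_width: -0.0004
time_s: 2.1
position: [0.4272, -0.1652, 0.2306]
tool_rot: [[1.0, 0.0, -0.014], [0.014, -0.001, 1.0], [0.0, -1.0, -0.001]]
ft_force: [0.1, 0.1, -0.2]
grip_width: 0.0001
```

```bash
python3 -m pendant '[[[0,-0.5,-0.8],0,0],[[0,-0.5,-0.8],0,0],[[0.2,-0.5,-0.8],0,0],[[0.2,-0.2,-0.8],0,0],[[0.2,0,-0.8],0,0],[[0.2,0,-0.8],0,0],[[0,0,-0.9],0,0],[[0,0,0],0,0],[[0,0,0],0,0]]'
python3 - <<'E'
from h import *;import cv2
for n in("top","side"):
    p,d=env.get_image(n);cv2.imwrite(f"pics/{n}1.png",p[:,:,::-1])
E
```

```text
time_s: 2.85
position: [0.4493, -0.2112, 0.0599]
tool_rot: [[1.0, -0.002, -0.018], [0.018, 0.002, 1.0], [-0.002, -1.0, 0.002]]
ft_force: [0.8, -0.9, -0.3]
grip_width: -0.0001
```

View pics/side1.png

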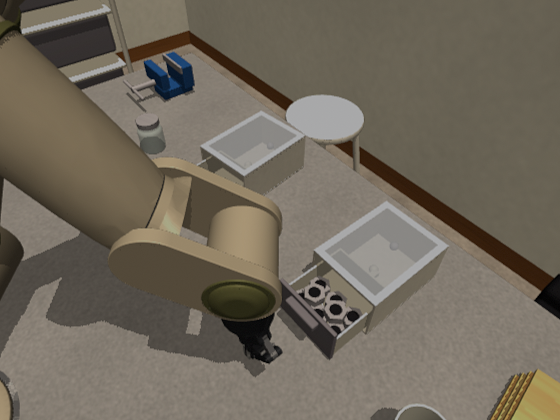

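View pics/top1.png

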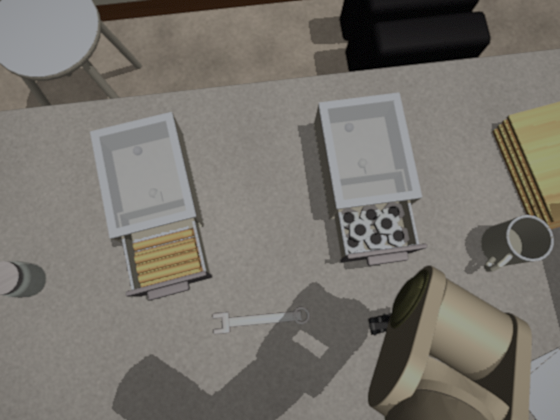

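The fingers (top view about (380,323)) stand in front of the nut tab (388,257), aligned with it. Pushing slowly now.

```bash
python3 -m pendant '[[[0.6,0,0],0,0],[[0.6,-0.1,0],0,0],[[0.5,0,0],0,0],[[0.2,0,0],0,0],[[0.2,0,0],0,0],[[0.2,0,0],0,0],[[0.2,0,0],0,0],[[0.2,0,0],0,0],[[0.2,0,0],0,0],[[0.2,0,0],0,0],[[0.2,0,0],0,0]]'

```

```text
time_s: 3.87
position: [0.5491, -0.2147, 0.0603]
tool_rot: [[1.0, -0.001, -0.017], [0.017, 0.0, 1.0], [-0.001, -1.0, 0.0]]
ft_force: [-2.5, 0.5, 1.4]
grip_width: 0.0002
```

```bash
python3 -m pendant '[[[0.2,0,0],0,0],[[0.2,0,0],0,0],[[0.2,0,0],0,0],[[0.2,0,0],0,0],[[0.2,0,0],0,0],[[0.2,0,0],0,0],[[0.2,0,0],0,0],[[0.2,0,0],0,0],[[0.2,0,0],0,0],[[0,0,0],0,0],[[0,0,0],0,0]]'
python3 - <<'E'
from h import *;import cv2
for n in("side",):
    p,d=env.get_image(n);cv2.imwrite(f"pics/{n}2.png",p[:,:,::-1])
E
```

```text
time_s: 4.78
position: [0.6035, -0.2151, 0.0604]
tool_rot: [[1.0, 0.001, -0.017], [0.017, -0.001, 1.0], [0.001, -1.0, -0.001]]
ft_force: [-0.9, 0.3, 0.5]
grip_width: -0.0002
```

View pics/side2.png

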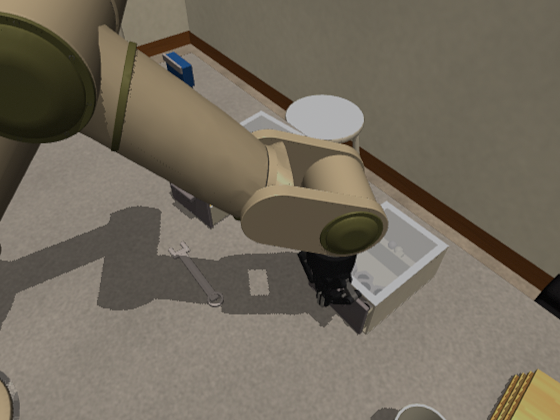

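The panel (345,300) is now close to the shell front, with about 13 mm to go. I'll push on in 3 mm steps.

```bash
python3 -m pendant '[[[0.1,0,0],0,0],[[0.1,0,0],0,0],[[0.1,0,0],0,0],[[0,0,0],0,0]]'; python3 -m pendant '[[[0.07,0,0],0,0],[[0.07,0,0],0,0],[[0,0,0],0,0]]'
```

```text
time_s: 5.17
position: [0.6122, -0.215, 0.0605]
tool_rot: [[1.0, 0.0, -0.017], [0.017, -0.0, 1.0], [0.0, -1.0, -0.0]]
ft_force: [0.6, 0.1, -0.6]
grip_width: -0.0002
time_s: 5.42
position: [0.6165, -0.2149, 0.0604]
tool_rot: [[1.0, 0.001, -0.017], [0.017, -0.0, 1.0], [0.001, -1.0, -0.0]]
ft_force: [0.4, -0.1, 0.6]
grip_width: -0.0001
```

```bash
python3 -m pendant '[[[0.1,0,0],0,0],[[0,0,0],0,0]]';python3 -m pendant '[[[0.1,0,0],0,0],[[0,0,0],0,0]]'; python3 - <<'E'
from h import *;import cv2
for n in("side","top"):
    p,d=env.get_image(n);cv2.imwrite(f"pics/{n}3.png",p[:,:,::-1])
    if n=="side":cv2.imwrite("pics/z3.png",cv2.resize(p[230:350,280:440,::-1],None,fx=5,fy=5,interpolation=2))
E
```

```text
time_s: 5.58
position: [0.6171, -0.2148, 0.0603]
tool_rot: [[1.0, -0.006, -0.017], [0.017, 0.001, 1.0], [-0.006, -1.0, 0.001]]
ft_force: [-12.3, -0.5, 6.9]
grip_width: 0.0001
time_s: 5.75
position: [0.6171, -0.2148, 0.0603]
tool_rot: [[1.0, -0.013, -0.017], [0.017, 0.002, 1.0], [-0.013, -1.0, 0.002]]
ft_force: [-27.8, -0.9, 14.1]
grip_width: 0.0003
```

View pics/z3.png

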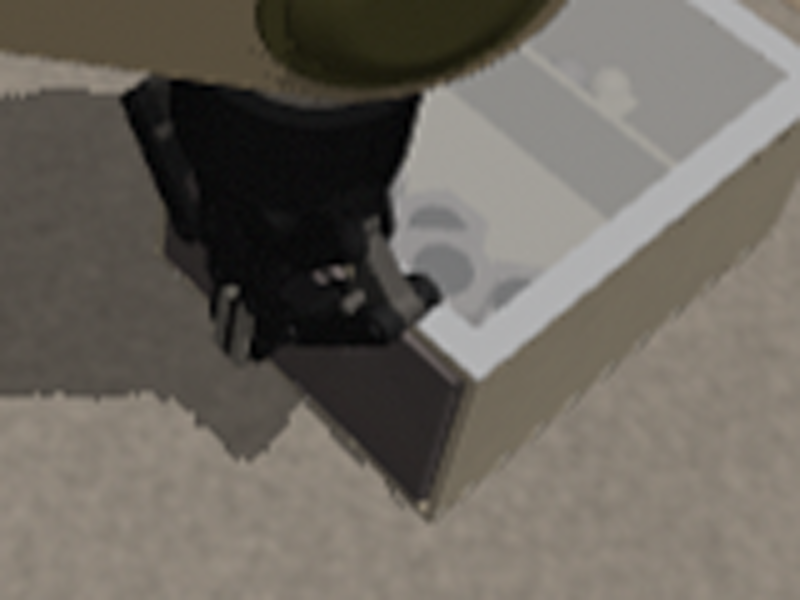

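The panel is flush with the shell, and at TCP x = 0.617 (predicted 0.6166) the arm met a hard stop of about 28 N. Next I back off and check.

```bash
python3 -m pendant '[[[-0.3,0,0],0,0],[[-0.6,0,0],0,0],[[-0.9,0,0],0,0],[[-1,0,0],0,0],[[-1,0,0],0,0],[[-1,0,0],0,0],[[0,0,0.8],0,0],[[0,0,0.8],0,0],[[-1,0,0.8],0,0],[[-1,0,0.5],0,0],[[0,0,0],0,0],[[0,0,0],0,0]]'; python3 - <<'E'
from h import *;import cv2
for n in("side","top"):
    p,d=env.get_image(n);cv2.imwrite(f"pics/{n}4.png",p[:,:,::-1])
    if n=="top":
        D=np.load("top0.npz")["d"]; a,b=cloud(n,d),cloud(n,D)
        for nm,(u0,u1,v0,v1) in dict(nut=(330,430,180,280),dow=(120,212,235,305)).items():
            for c in(a,b):
                q=c[v0:v1,u0:u1].reshape(-1,3);q=q[(q[:,2]>.083)&(q[:,2]<.096)];print(nm,len(q),np.round(np.percentile(q[:,0],[1,5,50]),4) if len(q) else 0)
E
```

```text
time_s: 6.85
position: [0.4178, -0.2152, 0.1484]
tool_rot: [[1.0, 0.002, -0.016], [0.016, -0.002, 1.0], [0.002, -1.0, -0.002]]
ft_force: [0.4, -0.1, 0.4]
grip_width: -0.0001
nut 598 [0.6282 0.629  0.6409]
nut 836 [0.5438 0.5451 0.5599]
dow 815 [0.533  0.5358 0.5486]
dow 819 [0.5332 0.536  0.5486]
```

View pics/side4.png

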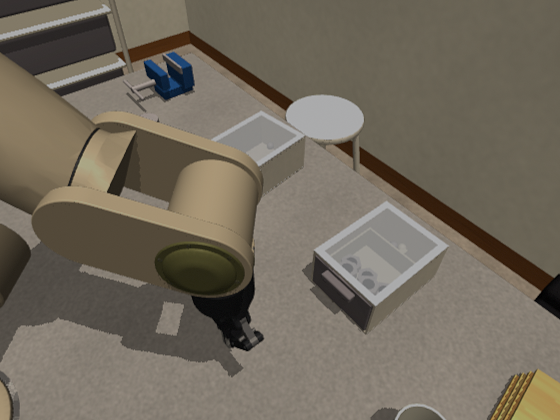

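View pics/top4.png

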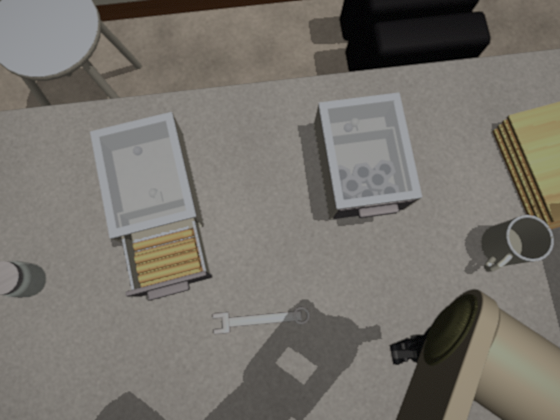

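Both views show the nut drawer shut, with its tab at (378,210) in the top view and x=0.628 (home is 0.6276). The dowel drawer has not moved, and the arm is clear. Handing in.

```bash
python3 -c "
from rig import env
print(env.observe()['ft_force'],env.close_job())"
```

```text
the job is handed in; nothing more can be done
[ 0.13977845  0.23820519 -0.27234219] None
```

The nut drawer, in the right-hand unit, is shut and the dowel drawer is still open where it stood. I pushed the nut drawer by its tab with closed fingers until it met the hard stop, at about 28 N, then backed the arm off. The job was handed in at about 7 s of the 29 s allowed; it reports no verdict.

- **Nut drawer:** after I let go, its tab front measured x ≈ 0.628 m. The home position computed from the shell is 0.6276 m, so it is within about 1 mm of shut and stayed there.
- **Dowel drawer:** its front edge read 0.533 m both before and after, a difference of under 0.5 mm.
- **Robot:** it was clear of everything, with a wrist force of about 0.4 N.

No check failed. My first estimate of the tab front (0.547 m) was about 4 mm off the later edge measurement (0.543 m), but this did not affect the push.

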